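# Start three incubation timers in order

## Robot

A 6-joint arm with a two-finger parallel gripper is mounted at the origin on a cart in front of the work surface, level with it; the furniture and walls round the work are solid. World frame = base frame: x ahead of the robot, y to its left, z up, the work surface at z = 0. Lengths are in m, angles in rad, forces in N, time in s.
With the tool pointing down it reaches from about 0.375 to 0.825 m from the base axis. Payload 5.5 kg.
Tool frame: the origin (TCP) lies at the very end of the fingers, on their centre line; the grasp point (between the pads) lies 19 mm behind it; x points along the fingers, y is the direction in which the jaws open and shut, and the axes are right-handed (so a half turn about x gives the same grasp; the last joint's range is limited). The gripper opens to 85 mm and grips with 20 to 120 N. Pads are 22 mm wide; open, the fingers measure 114 mm over their backs; the gripper's body (76 mm by 85 mm) begins 54 mm behind the grasp point. The pads swing forward as they close: fully open they stand 13 mm farther back than shut.
Start: joints at [-1.218, 0.314, -0.047, 1.21, 0, 1.571], TCP at [0.207, -0.563, 0.231] pointing down, gripper open.
Joint ranges: [-2.67, 2.67], [-0.69, 1.73], [-1.03, 1.25], [-2.08, 2.16], [-1.42, 1.45], [-3.14, 3.14]. Speed limits (rad/s): [2.39, 2.39, 3.01, 3.14, 3.14, 3.14].

## Interface

Orientations are given as a unit quaternion [w, x, y, z].
In Python, from bench import bot gives the robot as it stands.
- The arm moves only by the tool arm_command, never from a script. Its argument "commands" is a list of rows, each a list of 7 numbers: the shift along the tool's x, y, z in m, then the turn, a rotation vector about the tool's x, y, z in degrees, then the opening, from -1 (shut) to 1 (fully open), so that 0 is half open. In form: [[x, y, z, wx, wy, wz, gripper], ...]. A call has 1 to 5 rows; each row is the pose to reach, as a shift and turn from the pose commanded when the call began, along the tool's axes at that moment; what a row does not reach only later rows make up. A row lasts 1/10 s, in which the tool goes at most 50 mm and 8.59 degrees, less where a joint would pass 70% of its speed; a pose out of reach is approached as far as the arm can. A call with a gripper value outside its range is refused whole. The fingers move at their own pace and stop on an object; "grip_force" is the grip in N (left out, the last holds). Time passes only in rows, so rows that repeat a pose let the fingers close. It gives the time, the measured TCP pose, the force and the opening at its end, in the units of the state.
- bot.read_state(): the state, without advancing time (a new reading comes with each control period).
- bot.read_camera(name): name is "scene" or "top"; returns the picture (400x640x3 uint8, red, green, blue); there is no depth.
- bot.camera_info(name): a dict with "camera_matrix" (3x3 intrinsics, pixels), "position" and "orientation" of the camera in the world. Camera axes: x right, y down, z forward; pixel columns grow to the right and rows downward; lengths in m; the calibration is good to about 2 mm. A picture is of the moment at which its call begins. camera_info takes no time and is no camera call.
- bot.sign_off(): hands the job in, once; it reports no verdict.
Trained networks look in the newest picture that a camera, given by its name, has taken for a name from the list of things; names that differ only in an ending like _2 or _b are one class to them, and where a whole thing is asked for, a point or a joint stands for the part that bears it (a point fixed in the world has none). Each returns a list of dicts, best first, with "score" (0 to 1); they miss things now and then, are a little off and sometimes report something else, mostly with a low value. They report only what shows in the picture. A call takes as long as a camera call. They do not tell look-alikes from the thing itself.
- bot.masks_of(camera, target): "region" (400x640 bool, what is visible of it) and "at" ([row, column] in pixels, amid what is visible of it).
The state is a dict: "t": time; "joints": joint angles; "joint_vel": joint speeds; "joint_efforts": joint torques, N m; "eef_pos": TCP position; "orientation": TCP orientation; "wrist_force": force on the tool from outside, world axes, zero at the start; "wrist_torque": the same for the moment, N m; "opening": opening from 0.0 (shut) to 1.0 (fully open).
Only numpy, scipy, OpenCV 4.12 (cv2) and the standard library are available. Lean on these libraries where they do the work, as an engineer would, in place of code of your own. Each camera call takes 0.05 s, during which the arm holds its last target.

## Task

Start the three incubation timers one after another: with a fingertip press the red key well in, then the yellow key, then the green key, lightly, so that each stays in. Leave the white key alone, do not pick up or push away any timer, and do not disturb the dishes and the bottle beside them.

Things in the scene. Friction and masses are not known exactly. Their poses are not given: they have to be found in the camera images.
- timer_red: loose dark grey bench timer with a red key: start first; case 84 (its x) x 60 (its y) mm, flat case top 27 mm above the desk, display hood up to 38 mm at the +x (far) end, 0.3 to 0.65 kg on rubber feet. Origin: centre of its underside; z up. The key's axis is 17 mm from the origin toward -x
- key_red_top (a point): centre of the top face of the round red key (27 mm wide, flat top 23 mm wide); 42 mm above the desk when out, 32 mm when fully in; the 35 mm wide dark collar round it ends 30 mm above the desk
- key_red (a joint): how far the red key is pressed straight down: 0 m out (all start out), 0.010 m fully in against its hard stop; more than 0.005 m starts the timer. It resists with 3 N at first, rising to 5 N when fully in, and by friction stays where it is left
- timer_yellow: loose dark grey bench timer with a yellow key: start second; case 84 (its x) x 60 (its y) mm, flat case top 27 mm above the desk, display hood up to 38 mm at the +x (far) end, 0.3 to 0.65 kg on rubber feet. Origin: centre of its underside; z up. The key's axis is 17 mm from the origin toward -x
- key_yellow_top (a point): centre of the top face of the round yellow key (27 mm wide, flat top 23 mm wide); 42 mm above the desk when out, 32 mm when fully in; the 35 mm wide dark collar round it ends 30 mm above the desk
- key_yellow (a joint): how far the yellow key is pressed straight down: 0 m out (all start out), 0.010 m fully in against its hard stop; more than 0.005 m starts the timer. It resists with 3 N at first, rising to 5 N when fully in, and by friction stays where it is left
- timer_green: loose dark grey bench timer with a green key: start third; case 84 (its x) x 60 (its y) mm, flat case top 27 mm above the desk, display hood up to 38 mm at the +x (far) end, 0.3 to 0.65 kg on rubber feet. Origin: centre of its underside; z up. The key's axis is 17 mm from the origin toward -x
- key_green_top (a point): centre of the top face of the round green key (27 mm wide, flat top 23 mm wide); 42 mm above the desk when out, 32 mm when fully in; the 35 mm wide dark collar round it ends 30 mm above the desk
- key_green (a joint): how far the green key is pressed straight down: 0 m out (all start out), 0.010 m fully in against its hard stop; more than 0.005 m starts the timer. It resists with 3 N at first, rising to 5 N when fully in, and by friction stays where it is left
- timer_white: loose dark grey bench timer with a white key: a spare timer that stays as it is; case 84 (its x) x 60 (its y) mm, flat case top 27 mm above the desk, display hood up to 38 mm at the +x (far) end, 0.3 to 0.65 kg on rubber feet. Origin: centre of its underside; z up. The key's axis is 17 mm from the origin toward -x
- key_white_top (a point): centre of the top face of the round white key (27 mm wide, flat top 23 mm wide); 42 mm above the desk when out, 32 mm when fully in; the 35 mm wide dark collar round it ends 30 mm above the desk
- key_white (a joint): how far the white key is pressed straight down: 0 m out (all start out), 0.010 m fully in against its hard stop; more than 0.005 m starts the timer. It resists with 3 N at first, rising to 5 N when fully in, and by friction stays where it is left
- dish_pink: loose closed petri dish with pink agar, 58 mm across, 15 mm high, standing about 7 mm off the +y side of the red-key timer; origin at the centre of its underside
- dish_tan: loose closed petri dish with tan agar, 58 mm across, 15 mm high, standing about 7 mm off the +y side of the yellow-key timer; origin at the centre of its underside
- bottle: loose reagent bottle with red cap, 40 mm across, 85 mm high, standing about 18 mm off the +y side of the green-key timer; origin at the centre of its underside
Mind the look-alikes: they are no part of the job. What is shaped like the bottle but brown or orange is not meant. What is shaped like the dish_pink but orange is not meant.

How it is judged:
By the outcome, as a careful person would: the job done as asked, in the order asked, and still so for the second after the job is handed in, with the robot touching nothing.
It also fails if it takes over 58 s, if anything falls off the work surface, if the arm or the gripper's body presses on something with over 40 N, if the wrist force passes 120 N, or if a joint passes its speed limit or range.

## Working session

There is one attempt and no reset: what is moved stays moved. The work goes in short steps, Python scripts to look and compute and a tool call to move; the robot and the scene stay as the last step left them, time stands still between calls to the robot, and variables do not carry over. Pictures are saved under pics/ and viewed, and the job is handed in when it is done.

Besides the shell and the picture viewer there is one more tool, called after "Emit:" as name(argument=value, ...) on one line, values as JSON. arm_command: Moves the arm, as the interface text tells. Its arguments: {"type":"object","properties":{"commands":{"type":"array","items":{"type":"array","items":{"type":"number"}}},"grip_force":{"type":"number"}},"required":["commands"]}

```bash
mkdir -p pics
cat > h.py <<'E'
import numpy as np, cv2
from bench import bot
from scipy.spatial.transform import Rotation as R
def rot(q): return R.from_quat([q[1],q[2],q[3],q[0]]).as_matrix()
def ray(cam,uv,z):
    i=bot.camera_info(cam);K=np.array(i["camera_matrix"]);p=np.array(i["position"]);M=rot(i["orientation"])
    d=M@np.linalg.solve(K,[uv[0],uv[1],1]);return p+d*(z-p[2])/d[2]
def proj(cam,P):
    i=bot.camera_info(cam);K=np.array(i["camera_matrix"]);p=np.array(i["position"]);M=rot(i["orientation"])
    c=K@(M.T@(np.array(P)-p));return c[:2]/c[2]
def save(cam,n):
    im=bot.read_camera(cam);cv2.imwrite(f"pics/{n}.png",im[:,:,::-1]);return im
E
python3 - <<'E'
from h import *
for c in("scene","top"):
    im=save(c,c+"0");print(bot.camera_info(c))
    for k in("red","yellow","green","white"):
        for n in("key_%s_top"%k,"timer_%s"%k):
            for d in bot.masks_of(c,n)[:2]:
                uv=d["at"][::-1];print(c,n,round(d["score"],2),np.round(uv),d["region"].sum(),ray(c,uv,.042 if "key" in n else .027).round(4))
print(bot.read_state())
E
```

```text
{'camera_matrix': array([[510.90237289,   0.        , 328.89654946],
       [  0.        , 510.90237289, 200.03298285],
       [  0.        ,   0.        ,   1.        ]]), 'position': array([-0.23488915,  1.11504215,  0.8326382 ]), 'orientation': array([ 0.1455814 , -0.26683171,  0.83286683, -0.4625362 ])}
scene key_red_top 0.52 [286. 243.] 62 [0.4635 0.3169 0.042 ]
scene timer_red 0.85 [279. 246.] 704 [0.4838 0.3222 0.027 ]
scene timer_red 0.29 [365. 189.] 30 [ 0.4561 -0.0576  0.027 ]
scene timer_yellow 0.72 [367. 190.] 298 [ 0.4491 -0.0545  0.027 ]
scene timer_yellow 0.71 [393. 172.] 394 [ 0.4392 -0.2014  0.027 ]
scene key_green_top 0.6 [364. 188.] 31 [ 0.4493 -0.0365  0.042 ]
scene timer_green 0.56 [359. 192.] 296 [ 0.4605 -0.0301  0.027 ]
scene timer_green 0.47 [367. 185.] 44 [ 0.4641 -0.0805  0.027 ]
scene key_white_top 0.6 [337. 219.] 43 [0.4203 0.1474 0.042 ]
scene timer_white 0.6 [336. 224.] 560 [0.4201 0.1522 0.027 ]
scene timer_white 0.19 [360. 192.] 362 [ 0.4582 -0.0318  0.027 ]
{'camera_matrix': array([[520.607034  ,   0.        , 318.48774314],
       [  0.        , 520
[... 822 characters left out ...]
 ]
{'t': 0.9, 'joints': array([-1.21799839e+00,  3.13459558e-01, -4.71049297e-02,  1.21023005e+00,
        1.76846171e-05,  1.57078531e+00]), 'joint_vel': array([-8.77108029e-04,  5.36166155e-05,  1.20019606e-03,  2.92539810e-04,
       -2.47859901e-03, -4.93718095e-04]), 'joint_efforts': array([-6.75904516e-05, -5.39444053e+01,  3.40053284e+01,  1.26504048e-03,
       -3.33012440e-05, -6.62810734e-06]), 'eef_pos': array([ 0.20731383, -0.56302605,  0.23132159]), 'orientation': array([ 0.12409039,  0.69613948,  0.12409134, -0.69612695]), 'wrist_force': array([-0.52983926,  0.09177714,  0.41562727]), 'wrist_torque': array([ 0.00783929,  0.04934361, -0.00383723]), 'opening': 1.0032741209718434}
```

Run:
```python
from h import *
a=cv2.imread("pics/top0.png");cv2.imwrite("pics/top0c.png",cv2.resize(a[150:260,220:500],None,fx=2.85,fy=2.85,interpolation=cv2.INTER_CUBIC))
a=cv2.imread("pics/scene0.png");cv2.imwrite("pics/scene0c.png",cv2.resize(a[140:290,240:440],None,fx=4,fy=4,interpolation=cv2.INTER_CUBIC))
```

```text
(no output)
```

View pics/top0.png

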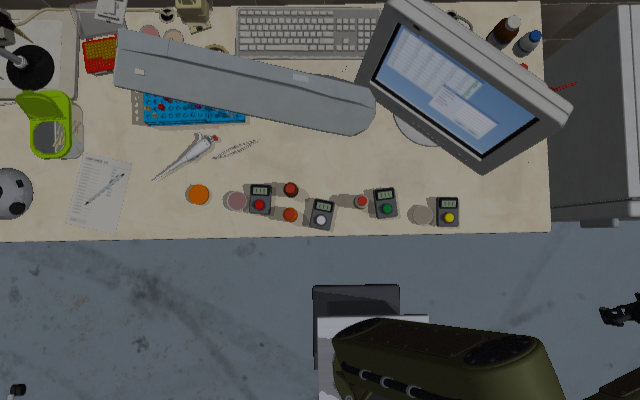

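View pics/top0c.png

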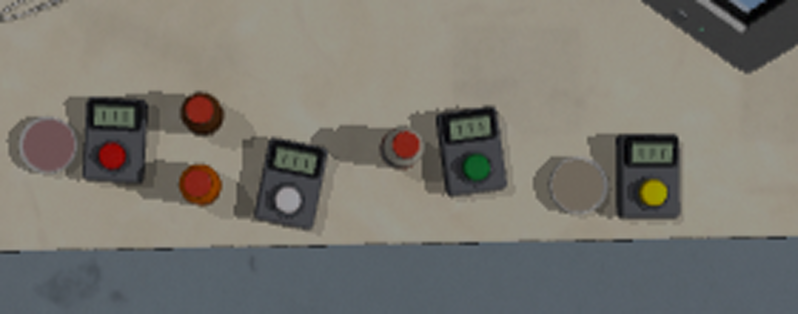

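View pics/scene0c.png

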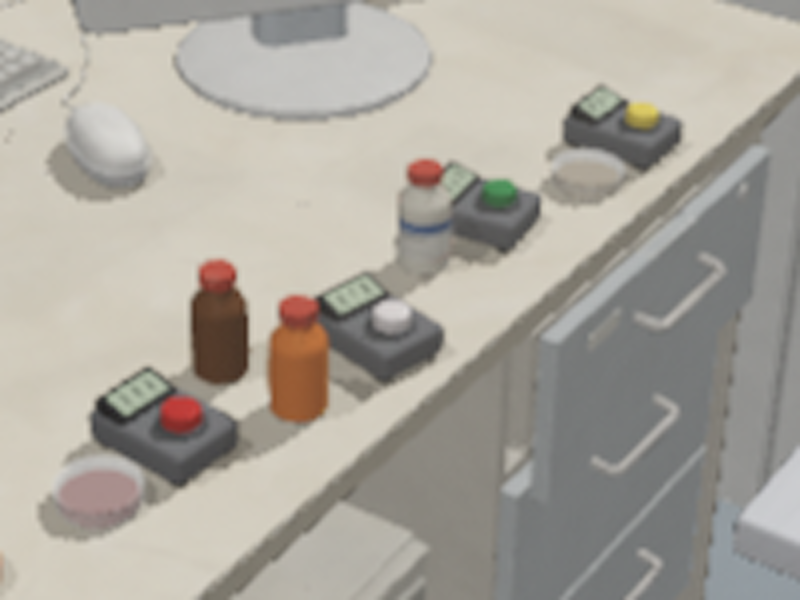

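View pics/scene0.png

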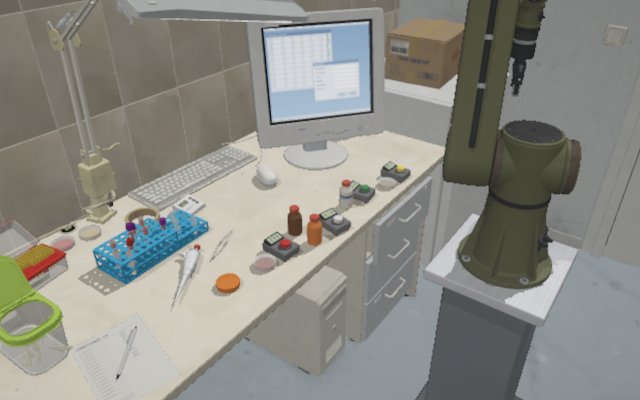

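```bash
cat >> h.py <<'E'
def keyuv(im,k,box):
    x0,y0,x1,y1=box;h=cv2.cvtColor(im[y0:y1,x0:x1],cv2.COLOR_RGB2HSV).astype(int);H,S,V=h[...,0],h[...,1],h[...,2]
    m={"red":((H<6)|(H>174))&(S>150)&(V>90),"yellow":(abs(H-28)<8)&(S>150)&(V>80),"green":(abs(H-65)<15)&(S>130)&(V>50)}[k]
    n,l,st,c=cv2.connectedComponentsWithStats(m.astype(np.uint8));j=1+np.argmax(st[1:,4]);return c[j]+[x0,y0],st[j,4]
BOX={"top":{"red":(246,180,274,216),"yellow":(432,194,462,230),"green":(370,184,402,222)},"scene":{"red":(265,230,302,262),"yellow":(380,160,412,182),"green":(352,180,376,204)}}
E
python3 - <<'E'
from h import *
for c in("scene","top"):
    im=bot.read_camera(c)
    for k in BOX[c]:
        uv,n=keyuv(im,k,BOX[c][k]);print(c,k,uv.round(1),n,ray(c,uv,.042).round(4),ray(c,uv,.038).round(4))
s=bot.read_state();print(rot(s["orientation"]).round(3),s["t"])
print(ray("top",(480,175),.3),ray("top",(375,130),.5),ray("top",(375,130),.8))
E
```

```text
scene red [284.9 243.1] 61 [0.4661 0.3179 0.042 ] [0.4697 0.3139 0.038 ]Traceback (most recent call last):
  File "<stdin>", line 5, in <module>
  File "h.py", line 16, in keyuv
    n,l,st,c=cv2.connectedComponentsWithStats(m.astype(np.uint8));j=1+np.argmax(st[1:,4]);return c[j]+[x0,y0],st[j,4]
                                                                      ~~~~~~~~~^^^^^^^^^^
    return _wrapfunc(a, 'argmax', axis=axis, out=out, **kwds)
    return bound(*args, **kwds)
ValueError: attempt to get argmax of an empty sequence
```

```bash
sed -i 's/abs(H-28)<8)&(S>150)/abs(H-27)<8)\&(S>125)/; s/abs(H-65)<15)&(S>130)/abs(H-67)<20)\&(S>100)/' h.py
python3 - <<'E'
from h import *
for c in("scene","top"):
    im=cv2.imread(f"pics/{c}0.png")[:,:,::-1].copy()
    for k in BOX[c]:
        try:
            uv,n=keyuv(im,k,BOX[c][k]);print(c,k,uv.round(1),n,ray(c,uv,.042).round(4),ray(c,uv,.038).round(4))
        except Exception as e: print(c,k,e)
s=bot.read_state();print(rot(s["orientation"]).round(3),s["t"])
print(ray("top",(480,175),.3),ray("top",(375,130),.5),ray("top",(375,130),.8))
E
```

```text
scene red [284.9 243.1] 61 [0.4661 0.3179 0.042 ] [0.4697 0.3139 0.038 ]
scene yellow [399.9 168.5] 32 [ 0.4204 -0.2115  0.042 ] [ 0.4237 -0.2182  0.038 ]
scene green [364.5 187. ] 20 [ 0.4509 -0.0435  0.042 ] [ 0.4543 -0.0494  0.038 ]
top red [258.9 204.2] 65 [0.4704 0.3152 0.042 ] [0.4706 0.3156 0.038 ]
top yellow [449.  217.1] 68 [ 0.4243 -0.2154  0.042 ] [ 0.4244 -0.2165  0.038 ]
top green [387.  208.3] 66 [ 0.4522 -0.0428  0.042 ] [ 0.4524 -0.0433  0.038 ]
[[ 0.     0.346 -0.938]
 [ 0.    -0.938 -0.346]
 [-1.     0.    -0.   ]] 0.95
[ 0.51377407 -0.22543518  0.3       ] [0.58426149 0.03721837 0.5       ] [0.5255002  0.07148281 0.8       ]
```

Run:
```python
from h import *
for z in(.05,.1,.15,.2,.25,.3): print(z,ray("top",(480,174),z).round(3),proj("scene",ray("top",(480,174),z)).round(0),proj("scene",ray("top",(573,108),z+.2)).round(0),ray("top",(573,108),z+.2).round(3))
for z in(.5,.6,.7,.8,.9,1): print(z,ray("top",(370,105),z).round(3),proj("scene",ray("top",(370,105),z)).round(0),proj("scene",ray("top",(320,130),z)).round(0))
def sh(P,yaw=0):
    s=bot.read_state();return rot(s["orientation"]).T@(np.array(P)-s["eef_pos"])
for P in([.42,-.2,.2],[.47,.315,.2]): print(sh(P).round(3))
```

```text
0.05 [ 0.543 -0.304  0.05 ] [382. 146.] [377.  70.] [ 0.678 -0.473  0.25 ]
0.1 [ 0.537 -0.288  0.1  ] [382. 135.] [377.  59.] [ 0.666 -0.448  0.3  ]
0.15 [ 0.532 -0.273  0.15 ] [382. 123.] [376.  47.] [ 0.655 -0.423  0.35 ]
0.2 [ 0.527 -0.257  0.2  ] [382. 111.] [376.  34.] [ 0.643 -0.398  0.4  ]
0.25 [ 0.521 -0.241  0.25 ] [381.  98.] [376.  20.] [ 0.632 -0.373  0.45 ]
0.3 [ 0.516 -0.226  0.3  ] [381.  84.] [376.   6.] [ 0.62  -0.348  0.5  ]
0.5 [0.633 0.046 0.5  ] [295.  30.] [285.  41.]
0.6 [0.609 0.056 0.6  ] [298.  -9.] [289.  -1.]
0.7 [0.584 0.067 0.7  ] [303. -52.] [294. -48.]
0.8 [0.56  0.077 0.8  ] [ 308. -102.] [ 300. -101.]
0.9 [0.535 0.088 0.9  ] [ 313. -158.] [ 307. -160.]
1 [0.511 0.099 1.   ] [ 319. -222.] [ 314. -227.]
[ 0.031 -0.267 -0.325]
[ 0.031 -0.733 -0.55 ]
```

Emit:
arm_command(commands=[[0.007, -0.03, -0.036, -4.9, 0, 0, -1], [0.014, -0.06, -0.072, -9.8, 0, 0, -1], [0.02, -0.09, -0.108, -14.7, 0, 0, -1], [0.027, -0.119, -0.144, -19.6, 0, 0, -1], [0.034, -0.149, -0.18, -24.5, 0, 0, -1]], grip_force=20)

```text
t: 1.45
eef_pos: [0.3254, -0.3596, 0.1973]
orientation: [0.27, 0.654, 0.27, -0.653]
wrist_force: [1.1, -0.4, 0.2]
opening: 0.147
```

```bash
cat >> h.py <<'E'
def sh(P):
    s=bot.read_state();M=rot(s["orientation"]);v=M.T@(np.array(P)-s["eef_pos"])
    x=M[:,1];want=np.arctan2(P[1],P[0]);zr=-M[:,2];cur=np.arctan2(zr[1],zr[0])
    zr=M[:,2]; cur=np.arctan2(-zr[1],-zr[0])
    print("t",round(s["t"],2),"tcp",s["eef_pos"].round(4),"F",s["wrist_force"].round(2),"op",round(s["opening"],2),"q",np.round(s["joints"],2))
    print("shift",v.round(4),"len",np.linalg.norm(v).round(3),"turn-x deg",-np.degrees((want-cur+np.pi)%(2*np.pi)-np.pi).round(1),"rot",rot(s["orientation"]).round(3).tolist())
E
python3 -c "
from h import *
sh([.42,-.2,.16])"
```

```text
t 1.45 tcp [ 0.3254 -0.3596  0.1973] F [ 1.11 -0.36  0.23] op 0.15 q [-0.84  0.12 -0.37  1.08  0.    1.52]
shift [ 0.0372 -0.0464 -0.1796] len 0.189 turn-x deg 70.3 rot [[0.001, 0.706, -0.709], [-0.001, -0.709, -0.706], [-1.0, 0.001, -0.0]]
```

```bash
sed -i 's/cur=np.arctan2(-zr\[1\],-zr\[0\])/cur=np.arctan2(x[1],x[0])/' h.py
python3 -c "
from h import *
sh([.42,-.16,.16])"
```

```text
t 1.45 tcp [ 0.3254 -0.3596  0.1973] F [ 1.11 -0.36  0.23] op 0.15 q [-0.84  0.12 -0.37  1.08  0.    1.52]
shift [ 0.0372 -0.0747 -0.2078] len 0.224 turn-x deg -24.3 rot [[0.001, 0.706, -0.709], [-0.001, -0.709, -0.706], [-1.0, 0.001, -0.0]]
```

Emit:
arm_command(commands=[[0.007, -0.015, -0.042, -5, 0, 0, -1], [0.015, -0.03, -0.083, -10, 0, 0, -1], [0.022, -0.045, -0.125, -15, 0, 0, -1], [0.03, -0.06, -0.166, -20, 0, 0, -1], [0.037, -0.075, -0.208, -24, 0, 0, -1]])

```text
t: 1.95
eef_pos: [0.4203, -0.1598, 0.1603]
orientation: [0.4, 0.583, 0.4, -0.583]
wrist_force: [0.3, 0.7, -0.6]
opening: -0.001
```

```bash
python3 -c "
from h import *
sh([.45,.08,.16])"
```

```text
t 1.95 tcp [ 0.4203 -0.1598  0.1603] F [ 0.29  0.71 -0.59] op -0.0 q [-0.36  0.08 -0.51  0.99 -0.    1.58]
shift [ 2.000e-04 -5.870e-02 -2.344e-01] len 0.242 turn-x deg -31.2 rot [[0.001, 0.933, -0.36], [-0.0, -0.36, -0.933], [-1.0, 0.001, 0.0]]
```

Emit:
arm_command(commands=[[0, -0.012, -0.047, -6, 0, 0, -1], [0, -0.023, -0.094, -12, 0, 0, -1], [0, -0.035, -0.14, -18, 0, 0, -1], [0, -0.047, -0.187, -25, 0, 0, -1], [0, -0.059, -0.234, -31, 0, 0, -1]])

```text
t: 2.45
eef_pos: [0.4498, 0.0801, 0.1607]
orientation: [0.542, 0.455, 0.541, -0.454]
wrist_force: [1.9, -0.3, 0.4]
opening: -0.004
```

```bash
python3 -c "
from h import *
sh([.47,.315,.10])"
```

```text
t 2.45 tcp [0.4498 0.0801 0.1607] F [ 1.86 -0.31  0.44] op -0.0 q [ 0.18  0.09 -0.49  0.99 -0.    1.57]
shift [ 0.0607  0.0605 -0.2279] len 0.243 turn-x deg -23.8 rot [[0.001, 0.985, 0.173], [0.0, 0.173, -0.985], [-1.0, 0.001, 0.0]]
```

Emit:
arm_command(commands=[[0, 0.012, -0.046, -5, 0, 0, -1], [0, 0.024, -0.091, -10, 0, 0, -1], [0, 0.036, -0.137, -14, 0, 0, -1], [0.02, 0.048, -0.182, -19, 0, 0, -1], [0.04, 0.0605, -0.228, -24, 0, 0, -1]])

```text
t: 2.95
eef_pos: [0.4712, 0.3134, 0.1215]
orientation: [0.625, 0.333, 0.624, -0.332]
wrist_force: [0.8, -0.5, 0.5]
opening: 0.002
```

Emit:
arm_command(commands=[[0.02, 0, 0, 0, 0, 0, -1], [0.04, 0, 0, 0, 0, 0, -1], [0.05, 0, 0, 0, 0, 0, -1], [0.05, 0, 0, 0, 0, 0, -1]])

```text
t: 3.35
eef_pos: [0.4696, 0.31, 0.0698]
orientation: [0.623, 0.333, 0.624, -0.334]
wrist_force: [-0.7, -0.4, 0.3]
opening: 0.001
```

```bash
python3 -c "
from h import *
sh([.47,.315,.05])
a=save('scene','s1')[:,:,::-1];print(proj('scene',bot.read_state()['eef_pos']))
b=save('top','t1')[:,:,::-1];print(proj('top',bot.read_state()['eef_pos']))
cv2.imwrite('pics/c1.png',np.hstack([cv2.resize(a[180:280,230:330],(400,400),interpolation=2),cv2.resize(b[150:250,210:310],(400,400),interpolation=2)]))"
```

```text
t 3.35 tcp [0.4696 0.31   0.0698] F [-0.69 -0.41  0.3 ] op 0.0 q [ 0.58  0.36 -0.37  0.84  0.    1.57]
shift [ 0.0198  0.0032 -0.0039] len 0.02 turn-x deg -0.1 rot [[-0.002, 0.832, 0.555], [-0.002, 0.555, -0.832], [-1.0, -0.003, -0.0]]
[284.97642694 231.97672796]
[259.2864579  203.33291439]
```

View pics/c1.png

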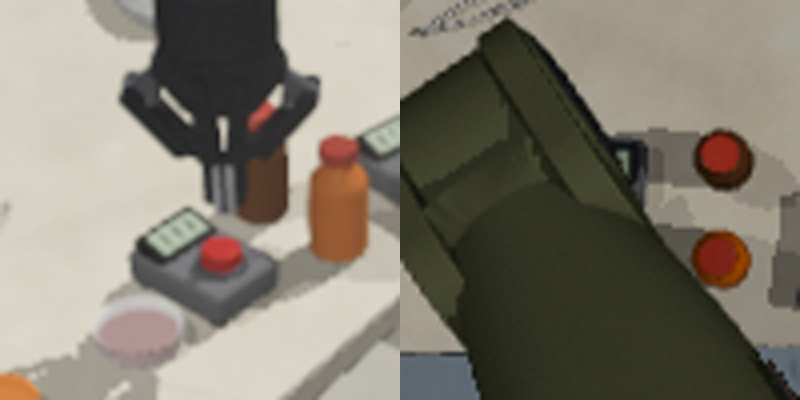

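Emit:
arm_command(commands=[[0.01, 0.003, -0.004, 0, 0, 0, -1], [0.02, 0.003, -0.004, 0, 0, 0, -1], [0.025, 0.003, -0.004, 0, 0, 0, -1], [0.025, 0.003, -0.004, 0, 0, 0, -1]])

```text
t: 3.85
eef_pos: [0.4702, 0.3152, 0.0451]
orientation: [0.623, 0.333, 0.624, -0.334]
wrist_force: [0.6, -0.2, -0.0]
opening: 0.001
```

Emit:
arm_command(commands=[[0.002, 0, 0, 0, 0, 0, -1], [0.004, 0, 0, 0, 0, 0, -1], [0.004, 0, 0, 0, 0, 0, -1]])

```text
t: 4.15
eef_pos: [0.471, 0.3158, 0.0422]
orientation: [0.623, 0.334, 0.624, -0.334]
wrist_force: [-0.1, 0.4, -0.1]
opening: -0.001
```

```bash
python3 -c "
from h import *
sh([.47,.315,.034])
a=save('scene','s2')[:,:,::-1]
cv2.imwrite('pics/c2.png',cv2.resize(a[200:280,245:325],(640,640),interpolation=2))"
```

```text
t 4.15 tcp [0.471  0.3158 0.0422] F [-0.06  0.4  -0.14] op -0.0 q [ 0.59  0.4  -0.39  0.78  0.    1.57]
shift [ 0.0082 -0.0012  0.0001] len 0.008 turn-x deg -0.1 rot [[-0.0, 0.832, 0.555], [0.0, 0.555, -0.832], [-1.0, -0.0, -0.0]]
```

View pics/c2.png

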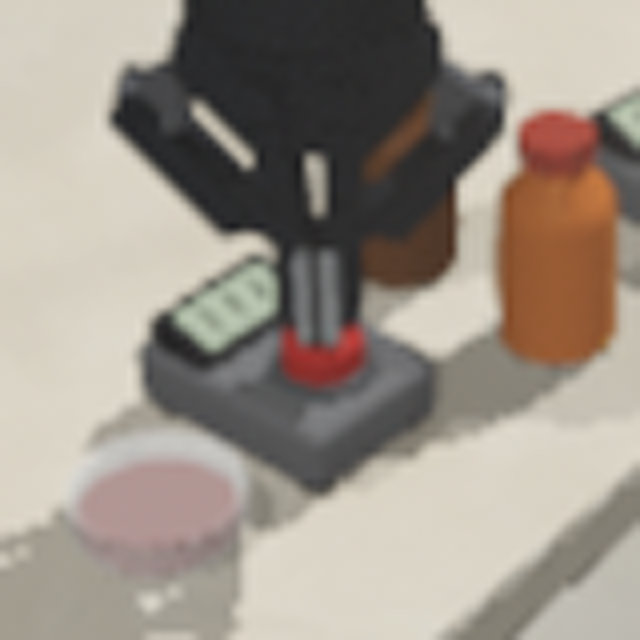

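Emit:
arm_command(commands=[[0.002, 0, 0, 0, 0, 0, -1], [0.004, 0, 0, 0, 0, 0, -1], [0.006, 0, 0, 0, 0, 0, -1], [0.006, 0, 0, 0, 0, 0, -1]])

```text
t: 4.6
eef_pos: [0.4712, 0.3159, 0.0362]
orientation: [0.624, 0.334, 0.623, -0.333]
wrist_force: [0.4, 0.4, 2.0]
opening: -0.005
```

Emit:
arm_command(commands=[[0.002, 0, 0, 0, 0, 0, -1], [0.002, 0, 0, 0, 0, 0, -1]])

```text
t: 4.8
eef_pos: [0.4712, 0.3159, 0.0342]
orientation: [0.624, 0.334, 0.623, -0.333]
wrist_force: [-0.3, 0.7, 2.5]
opening: 0.005
```

```bash
python3 -c "
from h import *
for i in range(4):
    s=bot.read_state();print(s['t'],s['eef_pos'].round(4),s['wrist_force'].round(2));im=bot.read_camera('scene')
cv2.imwrite('pics/c3.png',cv2.resize(im[200:280,245:325,::-1],(640,640),interpolation=2))"
```

```text
4.8 [0.4712 0.3159 0.0342] [-0.33  0.74  2.48]
4.85 [0.4711 0.3159 0.0342] [ 0.03 -0.77  2.27]
4.9 [0.4711 0.3159 0.0342] [-0.    0.29  2.87]
4.95 [0.4711 0.3159 0.0342] [1.13 0.04 1.89]
```

View pics/c3.png

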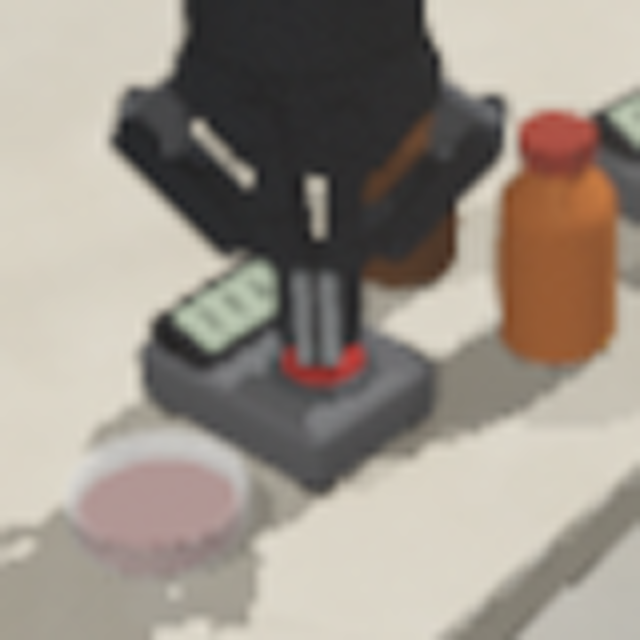

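Emit:
arm_command(commands=[[0.001, 0, 0, 0, 0, 0, -1], [0.001, 0, 0, 0, 0, 0, -1]])

```text
t: 5.2
eef_pos: [0.4712, 0.3159, 0.0333]
orientation: [0.624, 0.334, 0.623, -0.333]
wrist_force: [0.6, 0.6, 3.4]
opening: -0.003
```

Emit:
arm_command(commands=[[-0.005, 0, 0, 0, 0, 0, -1], [-0.02, 0, 0, 0, 0, 0, -1], [-0.05, 0, 0, 0, 0, 0, -1], [-0.09, 0, 0, 0, 0, 0, -1], [-0.127, 0, 0, 0, 0, 0, -1]])

```text
t: 5.7
eef_pos: [0.4703, 0.3154, 0.1613]
orientation: [0.623, 0.333, 0.624, -0.334]
wrist_force: [0.5, 1.2, 0.0]
opening: 0.005
```

```bash
python3 -c "
from h import *
im=save('scene','s4')
cv2.imwrite('pics/c4.png',cv2.resize(im[200:280,245:325,::-1],(640,640),interpolation=2))
sh([.45,.08,.16]);uv,n=keyuv(im,'red',BOX['scene']['red']);print(uv,n,ray('scene',uv,.033))"
```

```text
t 5.75 tcp [0.4733 0.3174 0.168 ] F [2.41 0.98 3.96] op 0.0 q [ 0.59  0.28 -0.23  1.04  0.    1.57]
shift [ 0.0068 -0.1512  0.1845] len 0.239 turn-x deg 23.6 rot [[0.006, 0.832, 0.555], [0.004, 0.555, -0.832], [-1.0, 0.008, -0.0]]
[285.  244.5] 38 [0.470068   0.31317435 0.033     ]
```

View pics/c4.png

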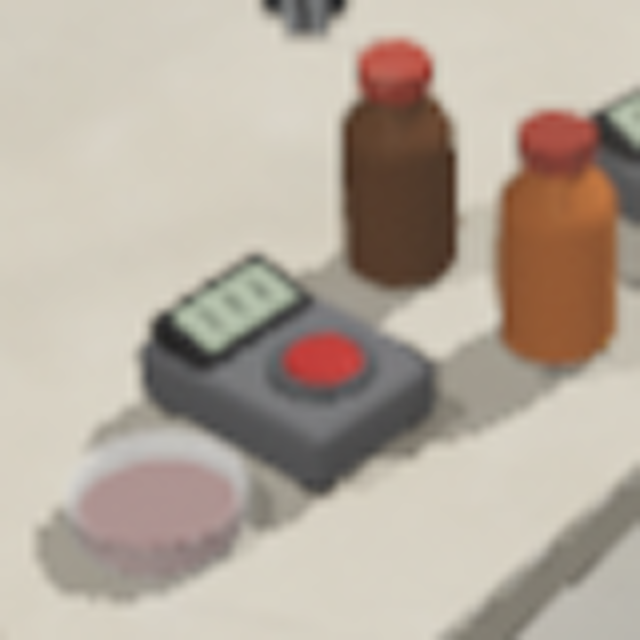

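Emit:
arm_command(commands=[[0, -0.03, 0.037, 4.7, 0, 0, -1], [0, -0.06, 0.074, 9.5, 0, 0, -1], [0, -0.09, 0.111, 14.2, 0, 0, -1], [0, -0.12, 0.148, 19, 0, 0, -1], [0, -0.15, 0.185, 23.7, 0, 0, -1]])

```text
t: 6.25
eef_pos: [0.448, 0.077, 0.16]
orientation: [0.541, 0.455, 0.541, -0.455]
wrist_force: [1.2, 0.2, 0.1]
opening: 0.002
```

```bash
python3 -c "
from h import *
sh([.423,-.16,.16])"
```

```text
t 6.25 tcp [0.448 0.077 0.16 ] F [1.23 0.21 0.12] op 0.0 q [ 0.17  0.09 -0.5   0.99 -0.    1.57]
shift [ 1.000e-04 -6.520e-02  2.292e-01] len 0.238 turn-x deg 30.6 rot [[-0.0, 0.985, 0.171], [-0.0, 0.171, -0.985], [-1.0, -0.0, 0.0]]
```

Emit:
arm_command(commands=[[0, -0.013, 0.046, 6, 0, 0, -1], [0, -0.026, 0.092, 12, 0, 0, -1], [0, -0.039, 0.138, 18, 0, 0, -1], [0, -0.052, 0.184, 24, 0, 0, -1], [0, -0.065, 0.229, 30, 0, 0, -1]])

```text
t: 6.75
eef_pos: [0.4239, -0.1599, 0.1602]
orientation: [0.404, 0.58, 0.404, -0.58]
wrist_force: [1.7, 0.6, -0.1]
opening: 0.002
```

```bash
python3 -c "
from h import *
sh([.423,-.215,.07])"
```

```text
t 6.75 tcp [ 0.4239 -0.1599  0.1602] F [ 1.66  0.63 -0.13] op 0.0 q [-0.36  0.08 -0.5   0.99  0.    1.56]
shift [0.0902 0.0182 0.052 ] len 0.106 turn-x deg 6.7 rot [[0.0, 0.938, -0.346], [0.0, -0.346, -0.938], [-1.0, 0.0, -0.0]]
```

Emit:
arm_command(commands=[[0, 0.009, 0.026, 3, 0, 0, -1], [0.01, 0.018, 0.052, 6.5, 0, 0, -1], [0.05, 0.018, 0.052, 6.5, 0, 0, -1], [0.09, 0.018, 0.052, 6.5, 0, 0, -1], [0.09, 0.018, 0.052, 6.5, 0, 0, -1]])

```text
t: 7.25
eef_pos: [0.4193, -0.2113, 0.0658]
orientation: [-0.369, -0.6, -0.375, 0.603]
wrist_force: [-0.4, 0.8, 1.4]
opening: -0.004
```

```bash
python3 -c "
from h import *
im=save('scene','s5')
cv2.imwrite('pics/c5.png',cv2.resize(im[140:220,340:420,::-1],(640,640),interpolation=2))
sh([.423,-.215,.045]);uv,n=keyuv(im,'yellow',BOX['scene']['yellow']);print(uv,n,ray('scene',uv,.042))"
```

```text
t 7.3 tcp [ 0.4211 -0.2119  0.0684] F [-0.68 -0.36  0.85] op -0.0 q [-0.47  0.21 -0.58  0.78  0.    1.57]
shift [0.0233 0.0032 0.002 ] len 0.024 turn-x deg 0.4 rot [[-0.006, 0.895, -0.446], [0.003, -0.446, -0.895], [-1.0, -0.006, -0.0]]
[400.03030303 168.42424242] 33 [ 0.42030942 -0.21192352  0.042     ]
```

View pics/c5.png

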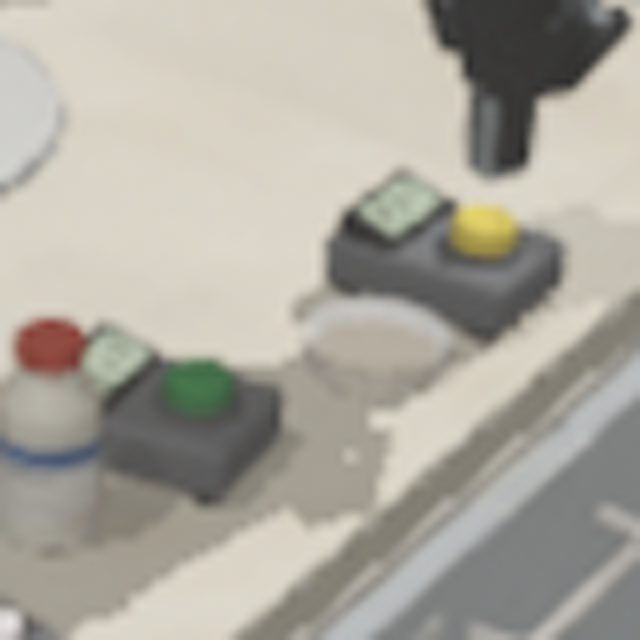

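```bash
python3 -c "
from h import *
s=bot.read_state();p=s['eef_pos']
f=lambda P:((proj('scene',P)-[340,140])*8).round(0)
print(f(p),f([p[0],p[1],.042]),f([.423,-.215,.042]),f([.421,-.213,.042]))
sh([.422,-.2145,.05])"
```

```text
[484. 169.] [478. 227.] [478. 223.] [480. 226.]
t 7.3 tcp [ 0.4211 -0.2119  0.0684] F [-0.68 -0.36  0.85] op -0.0 q [-0.47  0.21 -0.58  0.78  0.    1.57]
shift [0.0183 0.0021 0.002 ] len 0.019 turn-x deg 0.4 rot [[-0.006, 0.895, -0.446], [0.003, -0.446, -0.895], [-1.0, -0.006, -0.0]]
```

Emit:
arm_command(commands=[[0.01, 0, 0, 0, 0, 0, -1], [0.02, 0, 0, 0, 0, 0, -1], [0.02, 0, 0, 0, 0, 0, -1], [0.02, 0, 0, 0, 0, 0, -1]])

```text
t: 7.7
eef_pos: [0.4242, -0.2131, 0.0507]
orientation: [0.372, 0.601, 0.372, -0.601]
wrist_force: [0.1, 0.3, 0.1]
opening: 0.003
```

```bash
python3 -c "
from h import *
im=save('scene','s6')
cv2.imwrite('pics/c6.png',cv2.resize(im[140:200,360:420,::-1],(600,600),interpolation=2))
sh([.423,-.215,.045])
p=bot.read_state()['eef_pos']
f=lambda P:((proj('scene',P)-[360,140])*10).round(0)
print(f(p),f(p+[.005,0,0]),f(p+[0,.005,0]))"
```

```text
t 7.75 tcp [ 0.4243 -0.2132  0.0508] F [0.06 0.52 0.3 ] op 0.0 q [-0.47  0.24 -0.6   0.73  0.    1.57]
shift [ 0.0058 -0.0004  0.0022] len 0.006 turn-x deg 0.5 rot [[0.001, 0.895, -0.446], [-0.0, -0.446, -0.895], [-1.0, 0.001, -0.0]]
[393. 255.] [380. 251.] [386. 261.]
```

View pics/c6.png

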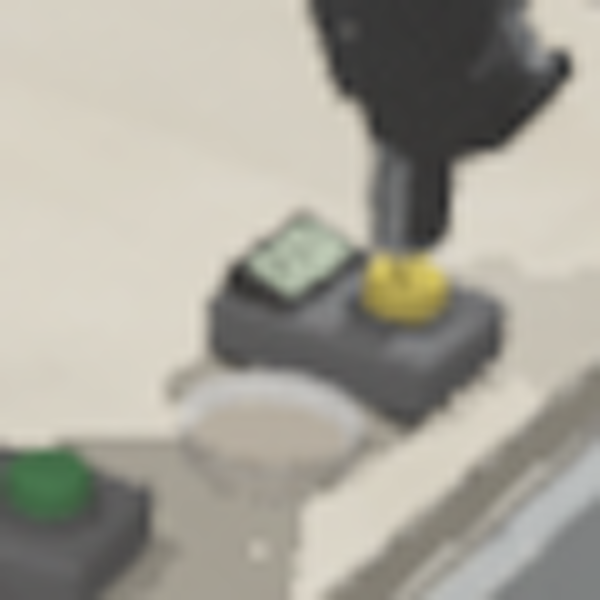

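Emit:
arm_command(commands=[[0.005, 0.001, 0, 0, 0, 0, -1], [0.008, 0.001, 0, 0, 0, 0, -1], [0.008, 0.001, 0, 0, 0, 0, -1]])

```text
t: 8.05
eef_pos: [0.4249, -0.2137, 0.042]
orientation: [0.372, 0.601, 0.372, -0.601]
wrist_force: [-0.3, 0.8, -0.8]
opening: -0.001
```

Emit:
arm_command(commands=[[0.002, 0, 0, 0, 0, 0, -1], [0.004, 0, 0, 0, 0, 0, -1], [0.006, 0, 0, 0, 0, 0, -1], [0.006, 0, 0, 0, 0, 0, -1]])

```text
t: 8.45
eef_pos: [0.4248, -0.2136, 0.0361]
orientation: [0.372, 0.601, 0.372, -0.601]
wrist_force: [-0.5, -0.1, 2.0]
opening: -0.001
```

```bash
python3 -c "
from h import *
im=save('scene','s7')
cv2.imwrite('pics/c7.png',cv2.resize(im[140:200,360:420,::-1],(600,600),interpolation=2))
sh([.424,-.2135,.034])"
```

```text
t 8.5 tcp [ 0.4248 -0.2136  0.0361] F [ 0.39 -0.24  1.29] op 0.0 q [-0.47  0.26 -0.61  0.7   0.    1.57]
shift [ 0.0021 -0.0008  0.0002] len 0.002 turn-x deg 0.2 rot [[0.0, 0.895, -0.446], [-0.0, -0.446, -0.895], [-1.0, 0.0, -0.0]]
```

View pics/c7.png

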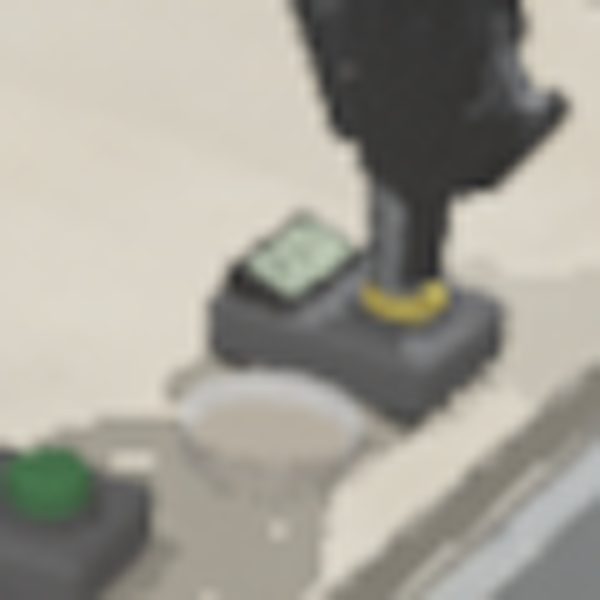

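Centred on the yellow key; going the last 2–3 mm and then lifting.

Emit:
arm_command(commands=[[0.0015, 0, 0, 0, 0, 0, -1], [0.003, 0, 0, 0, 0, 0, -1], [0.003, 0, 0, 0, 0, 0, -1]])

```text
t: 8.8
eef_pos: [0.4249, -0.2137, 0.0332]
orientation: [0.372, 0.601, 0.372, -0.601]
wrist_force: [0.6, -0.1, 2.7]
opening: -0.003
```

Emit:
arm_command(commands=[[-0.005, 0, 0, 0, 0, 0, -1], [-0.02, 0, 0, 0, 0, 0, -1], [-0.05, 0, 0, 0, 0, 0, -1], [-0.09, 0, 0, 0, 0, 0, -1], [-0.117, 0, 0, 0, 0, 0, -1]])

```text
t: 9.3
eef_pos: [0.4249, -0.2137, 0.1524]
orientation: [0.372, 0.601, 0.372, -0.601]
wrist_force: [1.1, 0.9, -1.1]
opening: 0.002
```

```bash
python3 -c "
from h import *
bot.read_camera('scene')
im=save('scene','s8')
cv2.imwrite('pics/c8.png',cv2.resize(im[140:200,350:410,::-1],(600,600),interpolation=2))
sh([.452,-.043,.15]);sh([.452,-.043,.07])"
```

```text
t 9.4 tcp [ 0.4271 -0.2148  0.1541] F [ 0.79  0.17 -0.09] op -0.01 q [-0.47  0.13 -0.46  0.97 -0.    1.57]
shift [ 0.0038 -0.0544 -0.1649] len 0.174 turn-x deg -21.1 rot [[0.006, 0.895, -0.446], [-0.003, -0.446, -0.895], [-1.0, 0.006, 0.0]]
t 9.4 tcp [ 0.4271 -0.2148  0.1541] F [ 0.79  0.17 -0.09] op -0.01 q [-0.47  0.13 -0.46  0.97 -0.    1.57]
shift [ 0.0838 -0.0549 -0.1649] len 0.193 turn-x deg -21.1 rot [[0.006, 0.895, -0.446], [-0.003, -0.446, -0.895], [-1.0, 0.006, 0.0]]
```

View pics/c8.png

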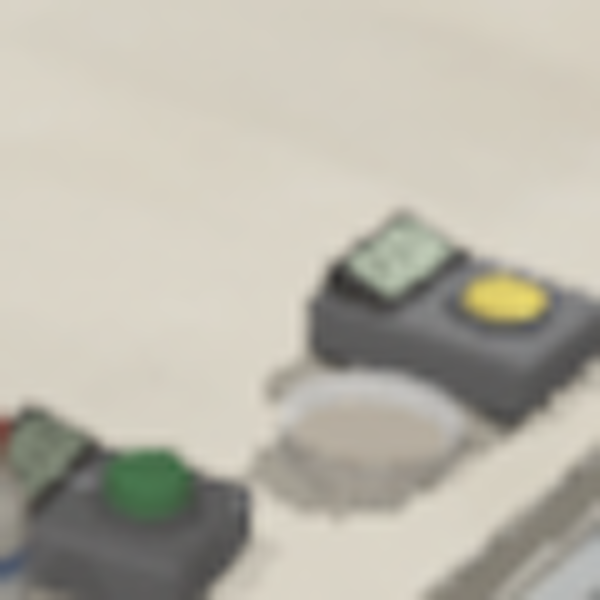

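Emit:
arm_command(commands=[[0, -0.014, -0.042, -5.3, 0, 0, -1], [0, -0.027, -0.083, -10.5, 0, 0, -1], [0, -0.041, -0.124, -15.8, 0, 0, -1], [0, -0.054, -0.165, -21, 0, 0, -1], [0.03, -0.054, -0.165, -21, 0, 0, -1]])

```text
t: 9.9
eef_pos: [0.453, -0.0379, 0.1222]
orientation: [0.479, 0.523, 0.476, -0.52]
wrist_force: [0.6, -0.7, 0.3]
opening: -0.001
```

Emit:
arm_command(commands=[[0.03, 0, 0, 0, 0, 0, -1], [0.055, 0, 0, 0, 0, 0, -1], [0.055, 0, 0, 0, 0, 0, -1], [0.055, 0, 0, 0, 0, 0, -1]])

```text
t: 10.3
eef_pos: [0.4491, -0.0418, 0.0649]
orientation: [-0.475, -0.523, -0.476, 0.524]
wrist_force: [-0.1, -0.7, 0.7]
opening: 0.001
```

```bash
python3 -c "
from h import *
im=save('scene','s9')
cv2.imwrite('pics/c9.png',cv2.resize(im[150:210,330:390,::-1],(600,600),interpolation=2))
sh([.452,-.043,.05])
p=bot.read_state()['eef_pos']
f=lambda P:((proj('scene',P)-[330,150])*10).round(0)
print(f(p),f([p[0],p[1],.042]),f(p+[.005,0,0]),f(p+[0,.005,0]))"
```

```text
t 10.35 tcp [ 0.4502 -0.042   0.0658] F [ 0.87 -0.29 -0.53] op -0.0 q [-0.09  0.18 -0.63  0.76 -0.    1.57]
shift [0.0158 0.0019 0.0009] len 0.016 turn-x deg -0.1 rot [[0.0, 0.995, -0.096], [-0.0, -0.096, -0.995], [-1.0, 0.0, 0.0]]
[347. 305.] [344. 373.] [333. 300.] [339. 312.]
```

View pics/c9.png

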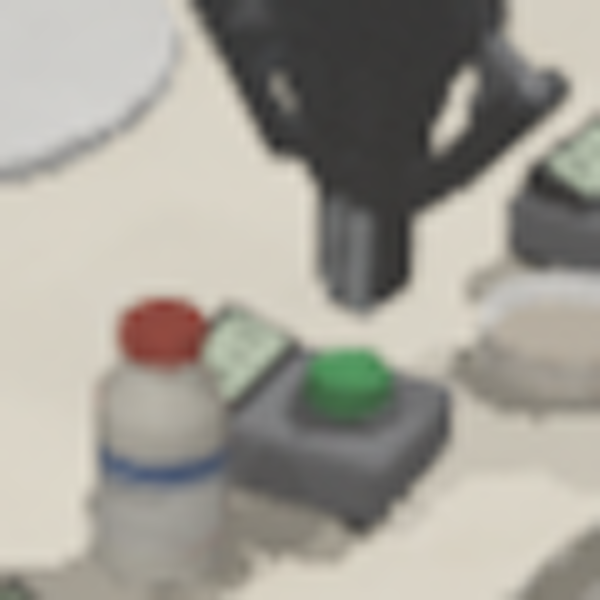

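Emit:
arm_command(commands=[[0.01, 0.002, 0.001, 0, 0, 0, -1], [0.018, 0.003, 0.001, 0, 0, 0, -1], [0.018, 0.003, 0.001, 0, 0, 0, -1], [0.018, 0.003, 0.001, 0, 0, 0, -1]])

```text
t: 10.75
eef_pos: [0.4528, -0.0432, 0.0471]
orientation: [-0.475, -0.523, -0.476, 0.523]
wrist_force: [0.1, -0.6, -0.0]
opening: 0.003
```

```bash
python3 -c "
from h import *
im=save('scene','s10')
cv2.imwrite('pics/c10.png',cv2.resize(im[150:210,330:390,::-1],(600,600),interpolation=2))
sh([.452,-.043,.042])"
```

```text
t 10.8 tcp [ 0.4529 -0.0432  0.0473] F [-0.84  0.41  0.17] op 0.0 q [-0.1   0.21 -0.65  0.72  0.    1.57]
shift [ 0.0053 -0.0009 -0.0001] len 0.005 turn-x deg -0.1 rot [[-0.0, 0.995, -0.096], [0.0, -0.096, -0.995], [-1.0, -0.0, -0.0]]
```

View pics/c10.png

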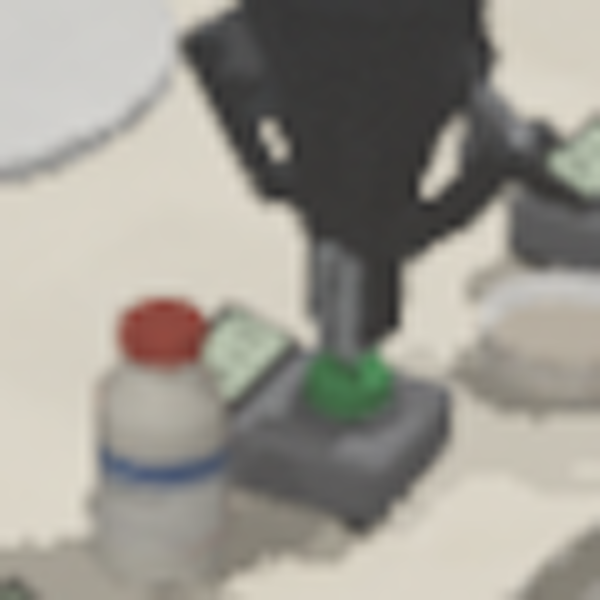

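Emit:
arm_command(commands=[[0.003, 0.001, 0, 0, 0, 0, -1], [0.005, 0.001, 0, 0, 0, 0, -1], [0.007, 0.001, 0, 0, 0, 0, -1], [0.009, 0.001, 0, 0, 0, 0, -1], [0.011, 0.001, 0, 0, 0, 0, -1]])

```text
t: 11.3
eef_pos: [0.4542, -0.0432, 0.0363]
orientation: [0.476, 0.523, 0.475, -0.523]
wrist_force: [-0.7, -0.0, 4.5]
opening: -0.005
```

Emit:
arm_command(commands=[[0.0015, 0, 0, 0, 0, 0, -1], [0.003, 0, 0, 0, 0, 0, -1], [0.003, 0, 0, 0, 0, 0, -1]])

```text
t: 11.6
eef_pos: [0.4542, -0.0432, 0.0332]
orientation: [0.476, 0.523, 0.475, -0.523]
wrist_force: [0.6, 0.4, 2.7]
opening: 0.002
```

Emit:
arm_command(commands=[[-0.005, 0, 0, 0, 0, 0, -1], [-0.02, 0, 0, 0, 0, 0, -1], [-0.05, 0, 0, 0, 0, 0, -1], [-0.09, 0, 0, 0, 0, 0, -1], [-0.13, 0, 0, 0, 0, 0, -1]])

```text
t: 12.1
eef_pos: [0.4526, -0.0431, 0.1642]
orientation: [-0.475, -0.523, -0.476, 0.524]
wrist_force: [1.5, -0.8, -0.1]
opening: 0.001
```

```bash
python3 -c "
from h import *
bot.read_camera('top')
im=save('scene','s11')
cv2.imwrite('pics/c11.png',cv2.resize(im[140:290,240:440,::-1],(800,600),interpolation=2))
b=save('top','t11')
sh([.42,-.2,.16])"
```

```text
t 12.25 tcp [ 0.4558 -0.0434  0.1658] F [ 1.07 -0.15 -0.78] op 0.0 q [-0.09  0.08 -0.49  1.    0.    1.57]
shift [ 0.0057 -0.0207  0.1593] len 0.161 turn-x deg 20.0 rot [[0.005, 0.995, -0.096], [-0.0, -0.096, -0.995], [-1.0, 0.005, -0.0]]
```

View pics/c11.png

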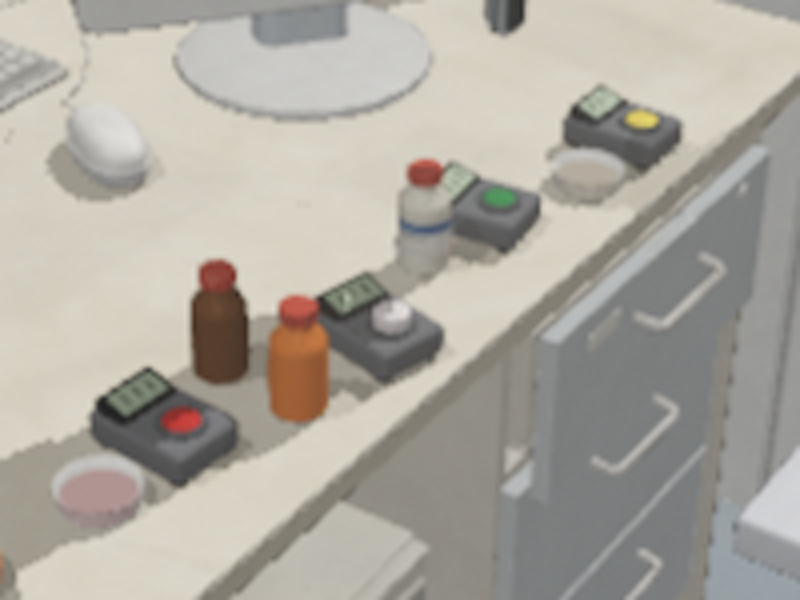

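All three keys sit low in their collars. The white key is still raised, and the timers, dishes and bottle are where they started. The arm is clear, so I'm handing in.

```bash
python3 -c "
from h import *
print(bot.sign_off())"
```

```text
the job is handed in; nothing more can be done
None
```

I pressed the red, yellow and green keys in that order with the shut fingertips. Each went about 9 mm in, with the fingertips going down to 33 mm above the desk. The highest contact force I read was 4.5 N, and I handed the job in at about 12.3 s.

The last scene picture, taken with the fingers about 16 cm above the desk, shows:
- **Pressed keys:** red, yellow and green all sit low in their collars and have stayed in.
- **Left alone:** the white key is still out. By eye, the timers, both dishes, the bottle and the look-alikes are where they were in the first picture.

**Disagreements in the checks:**
- **Finger position:** in the scene camera the fingertips appeared 1–2 pixels (about 3–5 mm) from where the calibration put them. I checked each approach by eye and nudged it where needed, and every press landed on its key.
- **Key force:** the force read about 2–3 N for most of the pressing, a little under the stated 3–5 N. I put this down to sensor noise or offset, because the pictures show the keys went in.

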